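# Unhook the tea box and tip its lid back until it stays open

## Task

Get the tea box ready for making tea: with a fingertip push the small brass hook on its front sideways by its knob, to the right as you face the front of the box, until it comes off its stud and drops down. Then put a fingertip under the lid's front lip, swing the lid up and over past its balance point so that it lies back open by its own weight, without flinging it, and come away. Grip nothing, do not tip or shove the box, and leave the mug, the timer and the glass jar where they are.

Things in the scene. Friction and masses are not known exactly. Their poses are not given: they have to be found in the camera images.
- tea_box: Loose wooden tea box on the worktop, about 1.3 kg, 106 deep (x) x 160 wide (y) x 110 mm high with its lid (body 76). Slides or tips if pushed level with over some 6 N. Origin: centre of its underside; z up, x from the front (hook) to the back (hinges), y to the left as you face the front. The front face of body and lid rim is at x = -53 mm.
- tea_lid (a joint): Lid angle about its hinges (rad): 0 shut, grows as the front edge rises and swings back, stop at 1.95. 0.25 kg, lightly damped: released below about 1.2 it falls shut, above it falls open on to the stop and stays. It rises no more than 2 mm while hooked. Best carried by a fingertip that leans 10 to 40 degrees towards the box and moves along the lip's arc; an upright finger may jam.
- lid_hinge (a point): Middle of the lid's hinge axis, at the top of the back of the box body, 76 mm above the worktop; the axis runs along the box's y.
- lid_lip (a point): Middle of the lower front edge of the lid's lip: the 8 mm thick top board juts 13 mm out over the front face along its whole 166 mm width, underside 102 mm above the worktop when shut. Shut, this point is 121 mm before and 26 mm above the hinge axis; it moves with the lid about that axis. Under the lip, 13 mm back, is the lid's rim, 26 mm high. The lip can be lifted anywhere along its length.
- lid_stud (a point): Tip of the brass stud that the hook holds: a pin 6 mm thick that juts 10 mm forward from the middle of the lid's rim, 20 mm below the lip's underside; it moves with the lid. A finger deep under the middle of the lip is caught by it as the lid turns: lift 30 mm or more to one side.
- tea_hook (a joint): Angle of the brass hook on the middle of the front (rad): 0 hooked (upright, over the stud), grows as its upper end swings towards the box's -y side (right, as you face the front), 2.3 to 2.7 when it hangs down. It frees the stud from about 0.5. Very light friction (0.003 N m): past about 0.6 it drops by its own weight and stays down; nearly upright it stays put.
- hook_pivot (a point): Pivot of the hook, 6.5 mm in front of the middle of the front face, 52 mm above the worktop; the pivot axis runs along the box's x.
- hook_knob (a point): Middle of the small round knob (12 mm diameter, 11 mm long) on a stem on the hook, by which it is pushed. The knob stands out from 23 to 34 mm in front of the front face, so clear of the lid's lip (13 mm); the stem behind it is 5 mm thick. Hooked, it is 77 mm above the worktop, 11.5 mm to the -y side of the pivot and 25 mm above it, and moves with the hook round the pivot.
- tea_mug: Blue and white mug, 85 x 118 x 98 mm, standing at the box's -y side; a bystander. Origin: centre of its underside.
- tea_timer: Round white wind-up kitchen timer, 63 mm across, 48 mm high, standing at the box's +y side; a bystander. Origin: centre of its underside.
- clip_jar: Clip-top glass jar, 99 x 88 x 126 mm, standing on the other side of the robot from the box; a bystander. Origin: centre of its underside.
Mind the look-alikes: they are no part of the job. What is meant by the tea_box is not turquoise, and is the larger of those in its own colour.

How it is judged:
By the outcome, as a careful person would: the job done as asked, in the order asked, and still so for the second after the job is handed in, with the robot touching nothing.
It also fails if it takes over 45 s, if anything falls off the work surface, if the arm or the gripper's body presses on something with over 40 N, if the wrist force passes 120 N, or if a joint passes its speed limit or range.

## Robot

A 6-joint arm with a two-finger parallel gripper is mounted at the origin on the work surface; the furniture and walls round the work are solid. World frame = base frame: x ahead of the robot, y to its left, z up, the work surface at z = 0. Lengths are in m, angles in rad, forces in N, time in s.
With the tool pointing down it reaches from about 0.375 to 0.9 m from the base axis. Payload 3.1 kg.
Tool frame: the origin (TCP) lies midway between the tips of the shut fingers; the grasp point (between the pads) lies 19 mm behind it; z points along the fingers, y is the line along which they close (so a half turn about z gives the same grasp; the last joint's range is limited). The gripper opens to 85 mm and grips with 20 to 120 N. Pads are 22 mm wide; open, the fingers measure 114 mm over their backs; the gripper's body (76 mm by 85 mm) begins 54 mm behind the grasp point. The pads swing forward as they close: fully open they stand 13 mm farther back than shut.
Start: joints at [0.941, 0.527, 1.433, -0, 1.181, -0.178], TCP at [0.273, 0.562, 0.231] pointing down, gripper open.
Joint ranges: [-3.08, 3.08], [-0.75, 2.2], [0.22, 2.44], [-1.43, 4.57], [0, 2.65], [-2.85, 2.85]. Speed limits (rad/s): [2.79, 2.79, 3.14, 3.14, 3.14, 3.14].

## Interface

Orientations are given as a unit quaternion [x, y, z, w].
In Python, from station import manip gives the robot as it stands.
- The arm moves only by the tool move_arm, never from a script. Its argument "increments" is a list that holds one entry, the list of rows, each a list of 5 numbers: the gripper's target within -1 to 1 (shut at 1, half-way at 0, fully open at -1), then the shift along the world's x, y, z in m, then the turn about the world's z in degrees. In form: [[[fingers, dx, dy, dz, twist], ...]]. A call has 1 to 8 rows; each row shifts and turns the commanded pose from where the row before left it; what a row does not reach is not made up. A row lasts 1/10 s, in which the tool goes at most 50 mm and 8.59 degrees, less where a joint would pass 70% of its speed; a pose out of reach is approached as far as the arm can. A call with a gripper value outside its range is refused whole. The fingers move at their own pace and stop on an object; "newtons" is the grip in N (left out, the last holds). Time passes only in rows, so rows that do not move let the fingers close. It gives the time, the measured TCP pose, the force, the opening and the grip force at its end, in the units of the state.
- manip.sense(): the state, without advancing time (a new reading comes with each control period).
- manip.snapshot(name): name is "scene" or "top"; returns a dict with "img" (384x512x3 uint8, red, green, blue), "fx", "fy", "cx", "cy" (pixels), "world_to_cam" (4x4, takes a point from world to camera coordinates). Camera axes: x right, y down, z forward; pixel columns grow to the right and rows downward; lengths in m; the calibration is good to about 2 mm. A picture is of the moment at which its call begins. There is no depth.
- manip.sign_off(): hands the job in; it is judged then, once.
Trained networks look in the newest picture that a camera, given by its name, has taken for a name from the list of things; names that differ only in an ending like _2 or _b are one class to them, and where a whole thing is asked for, a point or a joint stands for the part that bears it (a point fixed in the world has none). Each returns a list of dicts, best first, with "confidence" (0 to 1); they miss things now and then, are a little off and sometimes report something else, mostly with a low value. They report only what shows in the picture. A call takes as long as a camera call. They do not tell look-alikes from the thing itself.
- manip.spot_in(label, camera): "xyz" ([x, y, z] in m, in world coordinates, good to about 4 mm: the middle of the surface that is visible of it).
- manip.mark_of(label, camera): "xyz" ([x, y, z] in m, in world coordinates, good to about 4 mm: a listed point, or the origin of a listed thing).
The state is a dict: "t": time; "q": joint angles; "qd": joint speeds; "tau": joint torques, N m; "tcp_pos": TCP position; "tool_rot": TCP orientation; "force": force on the tool from outside, world axes, zero at the start; "ft_torque": the same for the moment, N m; "finger_gap": opening from 0.0 (shut) to 1.0 (fully open); "gripper_force": force on a finger pad.
Only numpy, scipy, OpenCV 4.12 (cv2) and the standard library are available. Lean on these libraries where they do the work, as an engineer would, in place of code of your own. Each camera call takes 0.05 s, during which the arm holds its last target. There are 200 camera calls.

## Working session

There is one attempt and no reset: what is moved stays moved. The work goes in short steps, Python scripts to look and compute and a tool call to move; the robot and the scene stay as the last step left them, time stands still between calls to the robot, and variables do not carry over. Pictures are saved under pics/ and viewed, at most 10 in all, crops included, and the job is handed in when it is done.

Besides the shell and the picture viewer there is one more tool, called after "Emit:" as name(argument=value, ...), one argument or row to a line, values as JSON. move_arm: Moves the arm, as the interface text tells. Its arguments: {"type":"object","properties":{"increments":{"type":"array","items":{"type":"array","items":{"type":"array","items":{"type":"number"}}}},"newtons":{"type":"number"}},"required":["increments"]}

```bash
mkdir -p pics
python3 - <<'E'
from station import manip
import cv2
for c in ("scene","top"):
    s=manip.snapshot(c); cv2.imwrite(f"pics/{c}0.png",s["img"][:,:,::-1])
    print(c,s["fx"],s["cx"],s["cy"],s["world_to_cam"].round(3).tolist() if hasattr(s["world_to_cam"],'round') else s["world_to_cam"])
    for l in ("tea_box","lid_hinge","lid_lip","lid_stud","hook_pivot","hook_knob","tea_mug","tea_timer","clip_jar"):
        print(l,[([round(float(v),3) for v in d["xyz"]],round(d["confidence"],2)) for d in manip.mark_of(l,c)])
print(manip.sense())
E
```

```text
scene 403.30792330669954 252.248826394054 195.27838148057998 [[0.731, -0.682, -0.008, -0.266], [-0.412, -0.431, -0.803, 0.2], [0.544, 0.59, -0.596, 1.213], [0.0, 0.0, 0.0, 1.0]]
tea_box [([0.343, -0.304, 0.078], 0.66), ([0.194, -0.274, 0.006], 0.63), ([0.338, 0.067, 0.001], 0.59), ([0.431, -0.29, -0.002], 0.57)]
lid_hinge [([0.483, -0.298, 0.076], 0.9), ([0.155, -0.269, 0.054], 0.83), ([0.392, 0.049, 0.071], 0.66)]
lid_lip [([0.276, 0.088, 0.101], 0.94), ([0.237, -0.281, 0.07], 0.75), ([0.362, -0.292, 0.104], 0.59)]
lid_stud [([0.275, 0.095, 0.081], 0.9), ([0.485, -0.296, 0.073], 0.72), ([0.366, -0.292, 0.08], 0.62), ([0.238, -0.281, 0.056], 0.59), ([0.346, -0.304, 0.077], 0.32)]
hook_pivot [([0.285, 0.092, 0.049], 0.57), ([0.357, -0.491, 0.001], 0.54), ([0.371, -0.293, 0.051], 0.47), ([0.444, 0.291, 0.002], 0.4)]
hook_knob [([0.345, -0.301, 0.075], 0.61), ([0.254, 0.09, 0.078], 0.49)]
tea_mug [([0.357, -0.493, 0.002], 0.75), ([0.428, -0.29, 0.001], 0.17)]
tea_timer [([0.401, -0.148, 0.0], 0.73)]
clip_jar [([0.441, 0.291, 0.002], 0.62), ([0.369, -0.292, 0.077], 0.23)]
top 498.3419847
[... 271 characters left out ...]

{'t': 1.0, 'q': array([ 9.40513371e-01,  5.27498753e-01,  1.43271301e+00, -3.35306096e-05,
        1.18140360e+00, -1.78516090e-01]), 'qd': array([-7.63208249e-05,  1.26203395e-03, -1.74521565e-03,  2.28192241e-03,
        1.78893277e-03, -1.85275387e-03]), 'tau': array([ 2.26289803e-04, -4.42323804e+01, -1.78425550e+01, -1.83771249e-04,
        6.76474865e-04,  6.97488957e-06]), 'tcp_pos': array([0.27281899, 0.56227609, 0.23130701]), 'tool_rot': array([ 2.23961237e-01,  9.74598053e-01, -1.65410667e-05,  9.79162111e-06]), 'force': array([ 0.30004874, -1.07174276, -0.30495496]), 'ft_torque': array([-0.04376476,  0.00019022,  0.00011896]), 'gripper_force': 0.0, 'finger_gap': 1.00345286891976}
```

View pics/scene0.png

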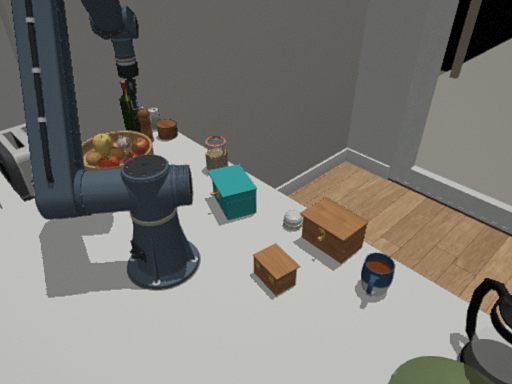

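View pics/top0.png

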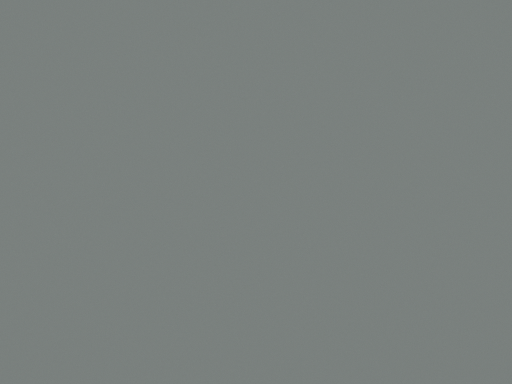

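The scene picture shows a turquoise box at (232,190), a small wooden box at (275,268) and a larger wooden box at (333,230). The top camera is blank. By the description I choose the large wooden box at (333,230), next to the mug at (377,272) and the timer at (293,218). I'll check it in a close crop.

Run:
```python
import cv2
a=cv2.imread("pics/scene0.png")[192:267,285:385]
cv2.imwrite("pics/crop0.png",cv2.resize(a,None,fx=8,fy=8,interpolation=cv2.INTER_CUBIC))
```

```text
(no output)
```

View pics/crop0.png

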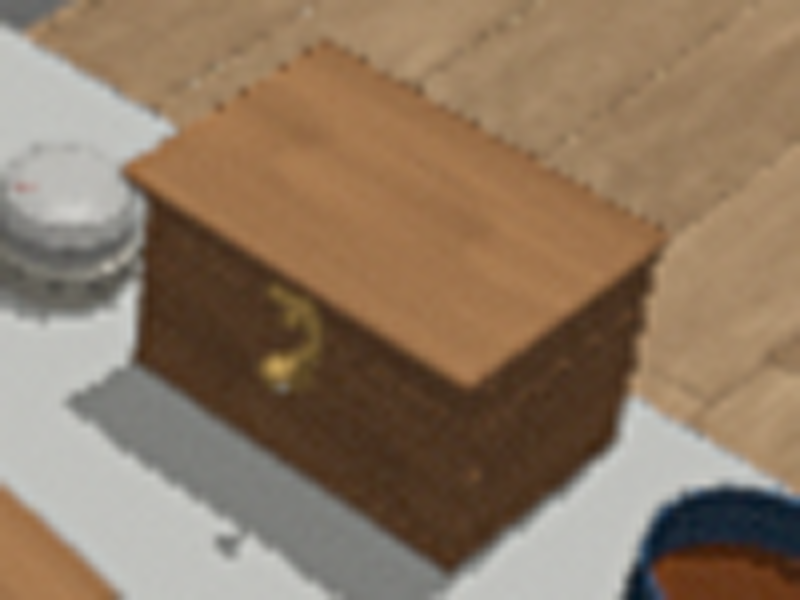

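The crop confirms the choice: large wooden box with the brass hook on its front, knob at about crop (275,370) = pixel (319,238). I'll fit the box pose to the corners and work out the targets.

```bash
cat > h.py <<'E'
import numpy as np, cv2
from scipy.optimize import least_squares
from station import manip
def proj(s,P):
    T=np.array(s["world_to_cam"]); c=P@T[:3,:3].T+T[:3,3]
    return c[:,:2]/c[:,2:]*[s["fx"],s["fy"]]+[s["cx"],s["cy"]]
def w(p,B):
    c,n=np.cos(p[2]),np.sin(p[2]); B=np.atleast_2d(B)
    return np.c_[p[0]+c*B[:,0]-n*B[:,1],p[1]+n*B[:,0]+c*B[:,1],B[:,2]]
E
python3 - <<'E'
from h import *
s=manip.snapshot("scene")
uv=(np.array([[127,168],[470,386],[135,362],[450,572],[662,237],[325,42]])+.5)/8-.5+[285,192]
B=np.array([[-66,83,110],[-66,-83,110],[-53,80,0],[-53,-80,0],[53,-83,110],[53,83,110]])/1e3
for n in (4,6):
    r=least_squares(lambda p:(proj(s,w(p,B[:n]))-uv[:n]).ravel(),[.431,-.29,0])
    print(r.x.round(4),r.fun.round(1))
p=r.x
for k,v in dict(knob=[-.0815,-.0115,.077],pivot=[-.0595,0,.052],lip=[-.066,0,.102],hinge=[.055,0,.076],knob_p=[-.0815,-.0115,.077]).items(): print(k,w(p,v).round(4),proj(s,w(p,v)).round(1))
for l in("hook_knob","lid_stud","lid_hinge"): print(l,[np.round(d["xyz"],3) for d in manip.mark_of(l,"scene")])
E
```

```text
[ 0.4325 -0.293  -0.026 ] [-0.5 -1.   0.4 -0.5 -0.1  0.2  0.1  1.1]
[ 0.4311 -0.2926 -0.0226] [-0.9 -0.8  0.1 -0.3 -0.5  0.4 -0.1  1.2  1.4 -0.3 -0.1 -0.8]
knob [[ 0.3494 -0.3022  0.077 ]] [[319.1 237.9]]
pivot [[ 0.3716 -0.2912  0.052 ]] [[320.2 238.8]]
lip [[ 0.3651 -0.2911  0.102 ]] [[320.3 227.1]]
hinge [[ 0.4861 -0.2938  0.076 ]] [[345.  216.2]]
knob_p [[ 0.3494 -0.3022  0.077 ]] [[319.1 237.9]]
hook_knob [array([0.255, 0.089, 0.077]), array([ 0.345, -0.303,  0.074])]
lid_stud [array([ 0.369, -0.291,  0.08 ]), array([0.28 , 0.098, 0.081]), array([ 0.238, -0.282,  0.054])]
lid_hinge [array([0.39 , 0.049, 0.072]), array([ 0.158, -0.27 ,  0.055]), array([ 0.485, -0.297,  0.073])]
```

Pose fits well: box at (0.431, -0.2925), yaw -1.3°. The networks agree within 5 mm, and the knob's reprojection matches the picture. I'll move round the front of the base, high, with fingers shut.

Emit:
move_arm(
  increments=[
    [[1,0.028,-0.039,0,8.2],[1,0.028,-0.039,0,8.2],[1,0.028,-0.039,0,8.2],[1,0.028,-0.039,0,0],[1,0.028,-0.039,0,0],[1,0.028,-0.039,0,0],[1,0.028,-0.039,0,0],[1,0.028,-0.039,0,0]],
  ],
)

```text
t: 2.0
tcp_pos: [0.4966, 0.2506, 0.2316]
tool_rot: [0.015, 1.0, 0.0, 0.0]
force: [0.2, -0.2, 0.5]
finger_gap: -0.001
gripper_force: 0.0
```

Emit:
move_arm(
  increments=[
    [[1,0,-0.05,0,0],[1,0,-0.05,0,0],[1,0,-0.05,0,0],[1,0,-0.05,0,0],[1,0,-0.05,0,0],[1,0,-0.05,0,0],[1,0,-0.05,0,0],[1,0,0,0,0]],
  ],
)

```text
t: 2.8
tcp_pos: [0.4968, -0.1042, 0.2318]
tool_rot: [0.018, 1.0, -0.002, 0.002]
force: [-0.9, 0.4, -0.1]
finger_gap: 0.003
gripper_force: 0.0
```

Emit:
move_arm(
  increments=[
    [[1,-0.031,-0.03,0,0],[1,-0.031,-0.03,0,0],[1,-0.031,-0.03,0,0],[1,-0.03,-0.03,0,0],[1,-0.03,-0.03,0,0],[1,0,0,-0.04,0],[1,0,0,-0.04,0],[1,0,0,0,0]],
  ],
)

```text
t: 3.6
tcp_pos: [0.3403, -0.245, 0.148]
tool_rot: [0.015, 1.0, 0.004, -0.003]
force: [-0.3, 0.4, 0.4]
finger_gap: 0.002
gripper_force: 0.0
```

Emit:
move_arm(
  increments=[
    [[1,0.002,0,-0.03,0],[1,0,0,-0.03,0],[1,0,0,-0.023,0],[1,0,0,0,0],[1,0,0,0,0]],
  ],
)

```text
t: 4.1
tcp_pos: [0.3454, -0.2479, 0.0694]
tool_rot: [0.014, 1.0, -0.0, 0.0]
force: [-0.4, 0.5, -0.6]
finger_gap: 0.002
gripper_force: 0.0
```

Run:
```python
from h import *
s=manip.snapshot("scene"); S=manip.sense(); print(S["tcp_pos"],S["force"],S["q"].round(3))
a=s["img"][160:260,270:400,::-1]
cv2.imwrite("pics/c1.png",cv2.resize(a,None,fx=6,fy=6,interpolation=cv2.INTER_CUBIC))
```

```text
[ 0.34561514 -0.24827054  0.06975928] [-0.26191351 -0.04576385 -0.52671482] [-0.887  0.583  2.062  0.     0.494 -2.429]
```

View pics/c1.png

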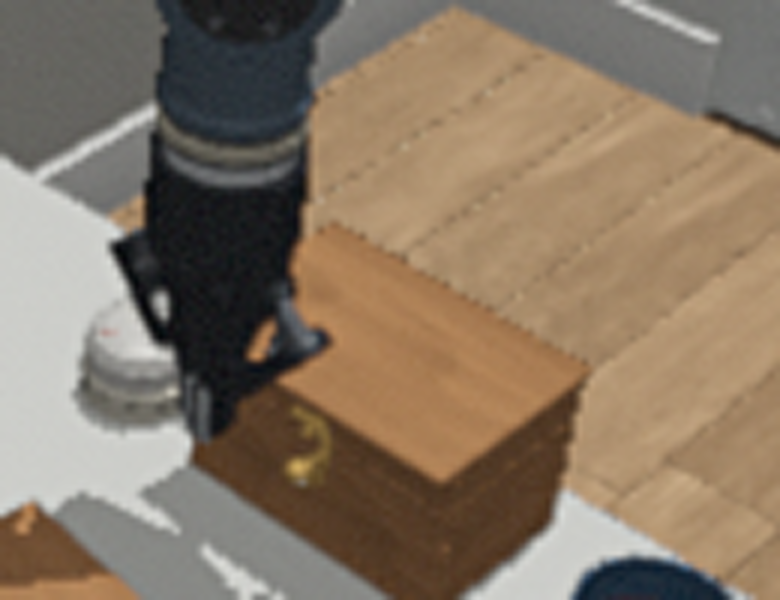

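The shut fingers stand left of the knob (crop (300,465)), in front of the box and clear of it. I'll push sideways, slowly.

Emit:
move_arm(
  increments=[
    [[1,-0.001,-0.01,-0.005,0],[1,0,-0.01,0,0],[1,0,-0.006,0,0],[1,0,-0.006,0,0],[1,0,-0.005,0,0],[1,0,-0.005,0,0],[1,0,-0.005,0,0],[1,0,0,0,0]],
  ],
)

```text
t: 4.95
tcp_pos: [0.3438, -0.2957, 0.0633]
tool_rot: [0.015, 1.0, -0.0, 0.0]
force: [0.5, 0.1, -0.5]
finger_gap: 0.002
gripper_force: 0.0
```

Run:
```python
from h import *
s=manip.snapshot("scene"); S=manip.sense(); print(S["tcp_pos"],S["force"])
a=s["img"][190:265,285:385,::-1]
cv2.imwrite("pics/c2.png",cv2.resize(a,None,fx=8,fy=8,interpolation=cv2.INTER_CUBIC))
```

```text
[ 0.3435759  -0.29509495  0.06326715] [ 0.43322068 -0.53739486 -0.12279336]
```

View pics/c2.png

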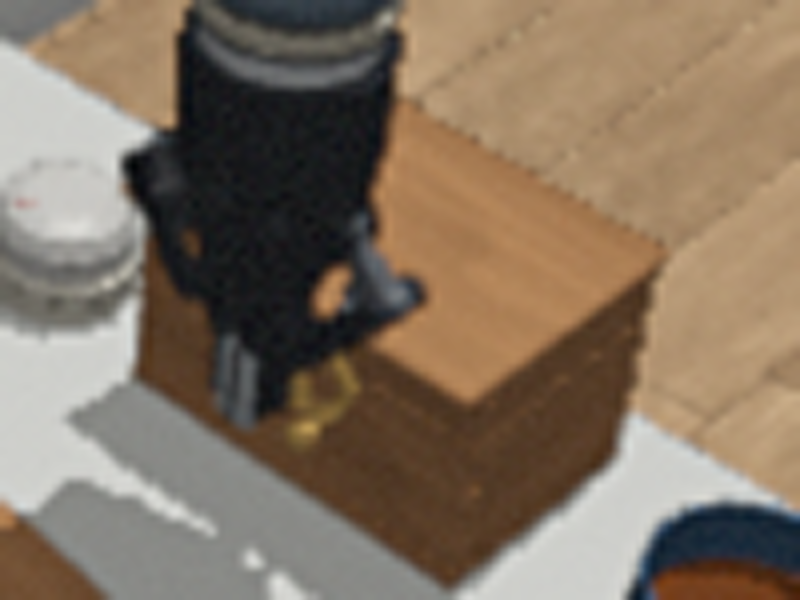

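The hook has swung right (knob at crop (305,435)), but has not dropped yet. I'll push further, back off a little and look again.

Emit:
move_arm(
  increments=[
    [[1,0,-0.004,0,0],[1,0,-0.004,0,0],[1,0,-0.004,0,0],[1,0,0,0,0],[1,-0.01,0,0,0],[1,-0.015,0,0,0],[1,-0.01,0.01,0.02,0],[1,0,0,0,0]],
  ],
)

```text
t: 5.8
tcp_pos: [0.3062, -0.2948, 0.0841]
tool_rot: [0.015, 1.0, 0.001, -0.001]
force: [-0.1, -0.5, -0.1]
finger_gap: -0.002
gripper_force: 0.0
```

Run:
```python
from h import *
s=manip.snapshot("scene"); S=manip.sense(); print(S["t"],S["tcp_pos"],S["force"])
p=[.4311,-.2926,-.0226]
for a in (.5,.7,2.3,2.7):
    r=np.hypot(.0115,.025); t=np.arctan2(.0115,.025)+a
    print(a,((proj(s,w(p,[-.0815,-r*np.sin(t),.052+r*np.cos(t)]))-[285,190])*8).round())
a=s["img"][190:265,285:385,::-1]
cv2.imwrite("pics/c3.png",cv2.resize(a,None,fx=8,fy=8,interpolation=cv2.INTER_CUBIC))
```

```text
5.85 [ 0.30721518 -0.29608168  0.08379587] [-0.44122438 -1.07904545  0.00670712]
0.5 [[293. 415.]]
0.7 [[297. 429.]]
2.3 [[259. 482.]]
2.7 [[237. 471.]]
```

View pics/c3.png

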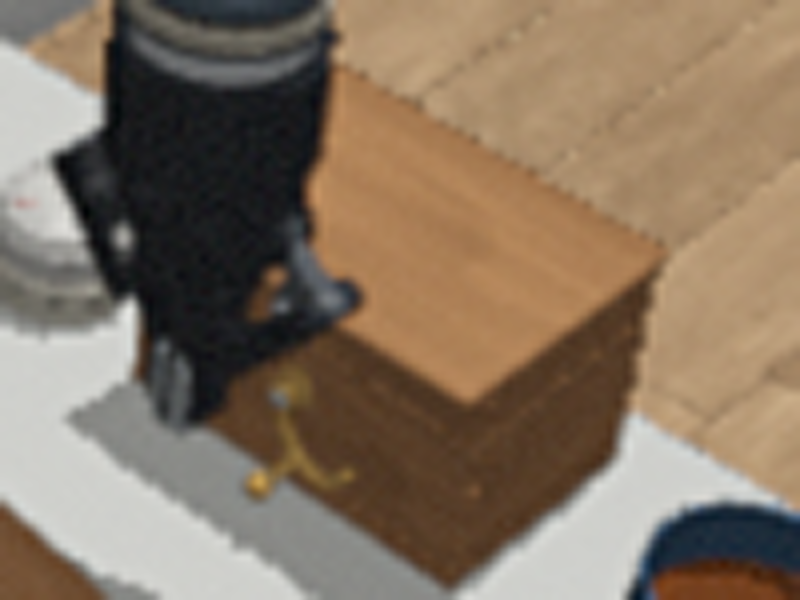

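The hook hangs down (knob at crop (258,483), matching 2.3 rad), and the box hasn't moved. Now I'll go to the left part of the lip with the tip a few mm below its edge. I'll approach until I feel light contact, because the finger can't be leaned with these moves.

Emit:
move_arm(
  increments=[
    [[1,0,0.025,0.005,0],[1,0,0.023,0.006,0],[1,0.02,0,0,0],[1,0.015,0,0,0],[1,0,0,0,0],[1,0,0,0,0]],
  ],
)

```text
t: 6.45
tcp_pos: [0.3438, -0.2492, 0.094]
tool_rot: [0.014, 1.0, -0.0, -0.0]
force: [0.0, 0.1, -0.1]
finger_gap: 0.002
gripper_force: 0.0
```

Emit:
move_arm(
  increments=[
    [[1,0.003,0,0,0],[1,0.003,0,0,0],[1,0,0,0,0]],
  ],
)

```text
t: 6.75
tcp_pos: [0.3497, -0.2491, 0.0942]
tool_rot: [0.015, 1.0, -0.0, 0.0]
force: [-0.0, 0.3, -0.1]
finger_gap: -0.001
gripper_force: 0.0
```

Emit:
move_arm(
  increments=[
    [[1,0.003,0,0,0],[1,0.001,0,0,0],[1,0,0,0,0]],
  ],
)

```text
t: 7.05
tcp_pos: [0.3534, -0.2489, 0.0943]
tool_rot: [0.014, 1.0, -0.0, -0.0]
force: [-2.5, -1.0, 0.5]
finger_gap: 0.001
gripper_force: 0.9
```

Emit:
move_arm(
  increments=[
    [[1,0.001,0,0,0],[1,0,0,0,0]],
  ],
)

```text
t: 7.25
tcp_pos: [0.3536, -0.2486, 0.0943]
tool_rot: [0.014, 1.0, 0.0, -0.001]
force: [-4.3, -1.8, 2.7]
finger_gap: -0.002
gripper_force: 2.4
```

Emit:
move_arm(
  increments=[
    [[1,0.001,0,0,0],[1,0,0,0,0]],
  ],
)

```text
t: 7.45
tcp_pos: [0.354, -0.2482, 0.0943]
tool_rot: [0.014, 1.0, 0.001, -0.002]
force: [-5.5, -2.1, 2.7]
finger_gap: -0.001
gripper_force: 3.1
```

Light contact at about 5 N, with a compliant response of about 2 N/mm. I'll rise with friction along the lip's arc.

Emit:
move_arm(
  increments=[
    [[1,0,0,0.002,0],[1,0,0,0.002,0],[1,0,0,0.002,0],[1,0,0,0,0]],
  ],
)

```text
t: 7.85
tcp_pos: [0.3555, -0.2484, 0.1005]
tool_rot: [0.015, 1.0, 0.0, -0.0]
force: [-1.8, 0.6, -1.2]
finger_gap: -0.0
gripper_force: 1.0
```

Run:
```python
from h import *
s=manip.snapshot("scene"); S=manip.sense(); print(S["t"],S["tcp_pos"],S["force"],S["q"].round(3))
a=s["img"][175:265,280:390,::-1]
cv2.imwrite("pics/c4.png",cv2.resize(a,None,fx=6.5,fy=6.5,interpolation=cv2.INTER_CUBIC))
```

```text
7.9 [ 0.35549922 -0.24845946  0.10039443] [-3.37805162  0.4087979  -1.2661481 ] [-0.869  0.519  2.021  0.     0.602 -2.411]
```

View pics/c4.png

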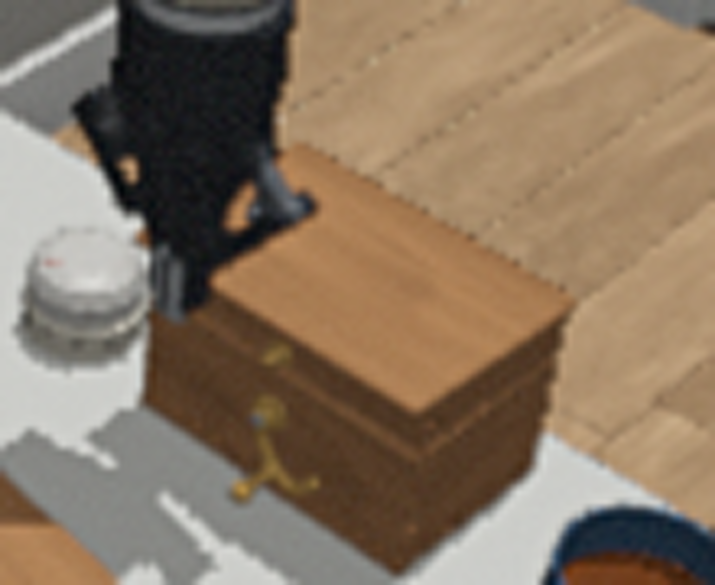

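The lid's front is visibly rising (a gap shows along the rim) and the box is steady, so friction carries it. I'll continue along the arc.

Emit:
move_arm(
  increments=[
    [[1,0.001,0,0.0035,0],[1,0.001,0,0.0034,0],[1,0.0013,0,0.0034,0],[1,0.0013,0,0.0034,0],[1,0.0014,0,0.0033,0],[1,0.0014,0,0.0033,0]],
  ],
)

```text
t: 8.5
tcp_pos: [0.3629, -0.2486, 0.121]
tool_rot: [0.015, 1.0, 0.0, -0.0]
force: [-2.4, 0.4, 0.6]
finger_gap: -0.001
gripper_force: 1.2
```

Emit:
move_arm(
  increments=[
    [[1,0.0017,0,0.0032,0],[1,0.0017,0,0.0032,0],[1,0.0017,0,0.0032,0],[1,0.0019,0,0.003,0],[1,0.0019,0,0.003,0],[1,0.0019,0,0.003,0]],
  ],
)

```text
t: 9.1
tcp_pos: [0.3738, -0.2488, 0.1395]
tool_rot: [0.015, 1.0, -0.0, -0.0]
force: [-4.0, -0.1, 2.3]
finger_gap: -0.0
gripper_force: 1.9
```

Run:
```python
from h import *
s=manip.snapshot("scene"); S=manip.sense(); print(S["t"],S["tcp_pos"],S["force"],S["q"].round(3))
a=s["img"][165:265,280:390,::-1]
cv2.imwrite("pics/c5.png",cv2.resize(a,None,fx=6,fy=6,interpolation=cv2.INTER_CUBIC))
```

```text
9.15 [ 0.37422029 -0.24891794  0.13989494] [-4.19118027  2.01717947  1.97791509] [-0.837  0.451  1.953  0.     0.736 -2.378]
```

View pics/c5.png

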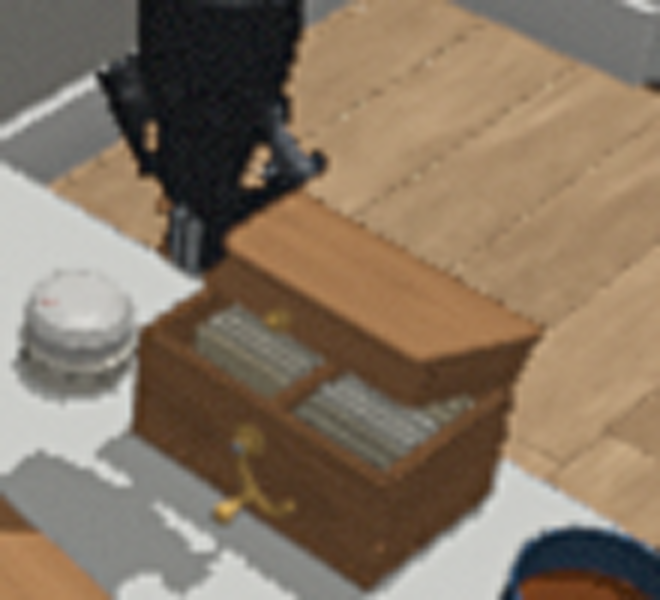

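The lid is about 25° open, carried near the fingertip, and the box is unmoved. I'll continue with slightly more rise to ease the downward friction.

Emit:
move_arm(
  increments=[
    [[1,0.0019,0,0.0034,0],[1,0.002,0,0.0033,0],[1,0.0021,0,0.0031,0],[1,0.0022,0,0.003,0],[1,0.0023,0,0.0029,0],[1,0.0024,0,0.0028,0]],
  ],
)

```text
t: 9.75
tcp_pos: [0.3872, -0.2491, 0.158]
tool_rot: [0.015, 1.0, -0.0, 0.0]
force: [-0.4, 0.3, -0.1]
finger_gap: 0.002
gripper_force: 0.3
```

Emit:
move_arm(
  increments=[
    [[1,0.0025,0,0.0026,0],[1,0.0025,0,0.0026,0],[1,0.0026,0,0.0025,0],[1,0.0028,0,0.0023,0],[1,0.0028,0,0.0022,0],[1,0.0029,0,0.0022,0]],
  ],
)

```text
t: 10.35
tcp_pos: [0.4031, -0.2489, 0.1723]
tool_rot: [0.015, 1.0, -0.0, 0.0]
force: [-0.2, -0.6, 0.4]
finger_gap: 0.0
gripper_force: 0.3
```

Run:
```python
from h import *
s=manip.snapshot("scene"); S=manip.sense(); print(S["t"],S["tcp_pos"],S["force"],S["q"].round(3))
for l in("lid_lip","lid_stud","lid_hinge","hook_pivot"): print(l,[(np.round(d["xyz"],3),round(d["confidence"],2)) for d in manip.mark_of(l,"scene") if d["xyz"][0]>.3 and d["xyz"][1]<-.2])
```

```text
10.4 [ 0.40367235 -0.24911413  0.17268908] [-0.39047382 -0.29109612  1.04652549] [-0.789  0.418  1.865  0.     0.858 -2.331]
lid_lip [(array([ 0.414, -0.292,  0.178]), 0.68)]
lid_stud [(array([ 0.399, -0.292,  0.159]), 0.88)]
lid_hinge [(array([ 0.375, -0.291,  0.049]), 0.35)]
hook_pivot [(array([ 0.374, -0.29 ,  0.052]), 0.36)]
```

The lid is still carried: lip at (0.414, 0.178), about 55° from the hinge horizontal, fingertip 5 mm below its edge. Next I'll carry it on towards the balance point.

Emit:
move_arm(
  increments=[
    [[1,0.003,0,0.0016,0],[1,0.003,0,0.0016,0],[1,0.003,0,0.0016,0],[1,0.0032,0,0.0014,0],[1,0.0032,0,0.0014,0],[1,0.0032,0,0.0013,0],[1,0.0033,0,0.0011,0],[1,0.0033,0,0.0011,0]],
  ],
)

```text
t: 11.4
tcp_pos: [0.4284, -0.2488, 0.1833]
tool_rot: [0.015, 1.0, -0.0, 0.0]
force: [-0.5, 0.0, 0.5]
finger_gap: 0.001
gripper_force: 0.3
```

Emit:
move_arm(
  increments=[
    [[1,0.0033,0,0.001,0],[1,0.0033,0,0.0008,0],[1,0.0033,0,0.0008,0],[1,0.0033,0,0.0006,0],[1,0.003,0,0.0005,0],[1,0.003,0,0.0004,0]],
  ],
)

```text
t: 12.0
tcp_pos: [0.4474, -0.2488, 0.1873]
tool_rot: [0.015, 1.0, 0.0, 0.0]
force: [0.5, -0.9, -0.6]
finger_gap: 0.003
gripper_force: 0.1
```

Run:
```python
from h import *
s=manip.snapshot("scene"); S=manip.sense(); print(S["t"],S["tcp_pos"],S["force"],S["q"].round(3))
for l in("lid_lip","lid_stud","hook_pivot"): print(l,[(np.round(d["xyz"],3),round(d["confidence"],2)) for d in manip.mark_of(l,"scene") if d["xyz"][0]>.3 and d["xyz"][1]<-.2])
```

```text
12.05 [ 0.44799325 -0.24896514  0.18743893] [ 0.58985755 -0.30868043  0.09518495] [-0.726  0.439  1.759  0.     0.943 -2.267]
lid_lip [(array([ 0.457, -0.296,  0.197]), 0.93)]
lid_stud [(array([ 0.439, -0.295,  0.184]), 0.86)]
hook_pivot [(array([ 0.372, -0.29 ,  0.05 ]), 0.54)]
```

Emit:
move_arm(
  increments=[
    [[1,0.0025,0,0.0005,0],[1,0.0025,0,0.0005,0],[1,0.0025,0,0.0004,0],[1,0.002,0,0.0003,0],[1,0.002,0,0.0002,0],[1,0.002,0,0,0],[1,0.002,0,0,0],[1,0.002,0,0,0]],
  ],
)

```text
t: 13.0
tcp_pos: [0.4648, -0.2488, 0.1892]
tool_rot: [0.015, 1.0, 0.0, -0.0]
force: [-0.1, 0.2, -0.3]
finger_gap: 0.001
gripper_force: 0.0
```

Run:
```python
from h import *
s=manip.snapshot("scene"); S=manip.sense(); print(S["t"],S["tcp_pos"],S["force"])
for l in("lid_lip","lid_stud","hook_pivot"): print(l,[(np.round(d["xyz"],3),round(d["confidence"],2)) for d in manip.mark_of(l,"scene") if d["xyz"][0]>.3 and d["xyz"][1]<-.2])
```

```text
13.05 [ 0.46517422 -0.24887366  0.18922812] [ 0.27601223 -0.35656004 -0.82082442]
lid_lip [(array([ 0.473, -0.295,  0.198]), 0.61)]
lid_stud [(array([ 0.457, -0.293,  0.19 ]), 0.73)]
hook_pivot [(array([ 0.373, -0.29 ,  0.052]), 0.41)]
```

Emit:
move_arm(
  increments=[
    [[1,0.002,0,0,0],[1,0.002,0,0,0],[1,0.002,0,0,0],[1,0.002,0,0,0],[1,0.002,0,0,0],[1,0.002,0,0,0],[1,0.002,0,0,0],[1,0,0,0,0]],
  ],
)

```text
t: 14.0
tcp_pos: [0.479, -0.2488, 0.1892]
tool_rot: [0.015, 1.0, -0.0, 0.0]
force: [0.0, -0.7, 0.1]
finger_gap: 0.0
gripper_force: 0.0
```

Run:
```python
from h import *
s=manip.snapshot("scene"); S=manip.sense(); print(S["t"],S["tcp_pos"],S["force"])
for l in("lid_lip","lid_stud","hook_pivot"): print(l,[(np.round(d["xyz"],3),round(d["confidence"],2)) for d in manip.mark_of(l,"scene") if d["xyz"][0]>.3 and d["xyz"][1]<-.2])
a=s["img"][145:265,270:400,::-1]
cv2.imwrite("pics/c6.png",cv2.resize(a,None,fx=5,fy=5,interpolation=cv2.INTER_CUBIC))
```

```text
14.05 [ 0.47881398 -0.24876129  0.18920201] [-0.33643193  0.16680853  0.36920333]
lid_lip [(array([ 0.552, -0.296,  0.18 ]), 0.9)]
lid_stud [(array([ 0.534, -0.298,  0.182]), 0.87), (array([ 0.486, -0.296,  0.075]), 0.66), (array([ 0.372, -0.288,  0.049]), 0.42)]
hook_pivot []
```

View pics/c6.png

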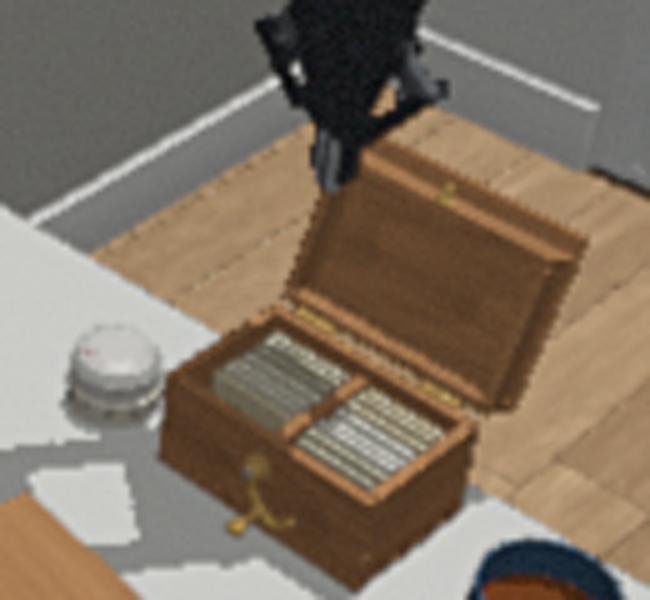

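The lid lies back open on its stop (lip at (0.552, 0.180), about 1.95 rad), the hook hangs down, and box and timer are in place. I'll come away up and back.

Emit:
move_arm(
  increments=[
    [[1,-0.02,0,0.01,0],[1,-0.03,0,0.03,0],[1,-0.02,0.03,0.03,0],[1,0,0.04,0.02,0],[1,0,0.04,0,0],[1,0,0,0,0],[1,0,0,0,0],[1,0,0,0,0]],
  ],
)

```text
t: 15.0
tcp_pos: [0.409, -0.1396, 0.2792]
tool_rot: [0.015, 1.0, -0.0, 0.0]
force: [0.5, -0.1, 0.2]
finger_gap: 0.0
gripper_force: 0.0
```

Run:
```python
from h import *
s=manip.snapshot("scene"); S=manip.sense(); print(S["t"],S["tcp_pos"],S["force"])
for l in("lid_lip","hook_knob","tea_box","tea_mug","tea_timer","clip_jar"): print(l,[np.round(d["xyz"],3) for d in manip.mark_of(l,"scene")])
print(manip.sign_off())
```

```text
15.05 [ 0.40898686 -0.13985096  0.27904326] [-0.00572503 -0.40237446  0.03911915]
lid_lip [array([0.277, 0.09 , 0.103]), array([ 0.239, -0.282,  0.071]), array([ 0.554, -0.296,  0.178])]
hook_knob [array([0.44 , 0.291, 0.   ]), array([0.255, 0.088, 0.073]), array([ 0.556, -0.3  ,  0.182]), array([ 0.43 , -0.29 ,  0.001]), array([ 0.345, -0.302,  0.027])]
tea_box [array([ 0.194, -0.274,  0.001])]
tea_mug [array([ 0.358, -0.496,  0.001])]
tea_timer [array([ 0.402, -0.148, -0.   ])]
clip_jar []
the job is handed in; nothing more can be done
None
```

The job is handed in at about 15 s: the hook is off its stud and hanging down, the lid lies back open on its stop, and the arm is clear. Since these moves can't lean the finger, an upright one lifted the lip by friction on its front edge, with the tip just below it. The box, mug and timer are where they were to within a few mm; the jar was not detected in the last picture, but the arm only passed high above it.

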